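# Shake the pin punch out of the locked bin

### The job

A pin punch has been posted by mistake into the yellow padlocked bin, which stands lid-down on the bench. Swing the steel parts tray fully out from under the little shelf, pick up the bin and shake it over the tray until the punch drops out through the slot in the lid and lies in the tray, then stand the bin back lid-down on the bench where it was. Leave the tray out and do not disturb the mug, jar, set square or hook.

Things in the scene. Friction and masses are not known exactly. Their poses are not given: they have to be found in the camera images.
- bin_mid (a point): Centre (half-way up, 45 mm above the bench) of the yellow plastic bin, upside down on its shut lid. 184 (its x) x 66 (its y) x 90 mm tall, 5 mm walls, 0.26 to 0.4 kg; lift it across its 66 mm width. Lid below: 192 x 72 x 5 mm, padlocked at the +x end (padlock reaches 106 mm from the centre). The base, now on top, has three 10 mm drain slots along x to see in by. z is up.
- bin_slot (a point): Centre of the slot in the bin's lid, on the lid's outer (under) face, 45 mm below bin_mid: 130 mm along the bin's x, 19 mm wide, right through the 5 mm lid. Inside, the bin is 174 x 56 mm and 81 mm deep.
- punch_mid (a point): Centre of the steel pin punch: 110 mm long along its x, 12 mm thick body (76 mm), then a 6 mm pin to +x; 75 g. It starts loose inside the bin on the lid, 0.25 to 0.35 rad askew across the slot, so it stays in while the bin is lifted level. Leaning the bin sideways about its long axis rolls it to a long wall, where it comes parallel to the slot; leaning back rolls it into the slot.
- tray (a joint): Swing angle of the parts tray about its bolt: 0 tucked under the shelf, 1.57 fully out against its stop. Starts at 0.4 to 0.75. It turns clockwise seen from above, stays where it is left and needs about 1 to 2 N at the free end.
- tray_mid (a point): Centre of the inner floor (7 mm above the bench) of the open sheet-steel parts tray: 200 (its x) x 130 (its y) mm outside, 3 mm walls, rim 42 mm above the bench, z up. The upright bolt (10 mm thick, 26 mm high) stands inside it at x = +85, y = +50 mm from this point; the free end is at x = -100 mm.
- tray_corner (a point): Free corner of the tray that leads as it swings out, at the rim, 42 mm above the bench: x = -100, y = +65 mm from tray_mid, same axes. The tray can be pushed out from inside, against the wall at y = +65 mm, near this corner.
- rack: Low fixed shelf of pine boards: 260 (its x) x 130 (its y) x 150 mm high, origin at the centre of its underside, open to +y; top board 132 to 150 mm above the bench, with a carton (to 195 mm) and the hook on it. The tray's bolt is at x = +85, y = +95 mm. At joint 0 the tray's axes are parallel to the shelf's; fully out, its free end points to the shelf's +y.
- mug_mid (a point): Grey ceramic mug, 82 mm in diameter, 95 mm tall, point half-way up its axis; handle reaches 72 mm from the axis towards its y; three screwdrivers stand in it, up to 190 mm above the bench, within 60 mm of the axis. Leave it alone.
- jar_mid (a point): Glass jar with a steel cap, 68 mm in diameter, 125 mm tall, point half-way up its axis. Leave it alone.
- square_mid (a point): Silver aluminium set square, an open right triangle of 140 mm, lying flat; 5 mm thick, with an 18 mm high fence along its -y side; point near its middle, 5 mm up. Leave it alone.
- hook_mid (a point): White plastic hook, back plate 95 x 30 mm lying on top of the shelf, prongs up to 60 mm above it; point 20 mm above the plate's underside. Leave it alone.
Things that resemble listed ones, but are neither listed nor needed, are in the scene too. What is shaped like the part that bears bin_mid but purple or red is not meant.

How it is judged (in metres and radians):
On the way, in this order (a step that is already met when the one before it is completed fails the run):
1. the tray is swung fully out from under the shelf (value of joint tray above 1.45 rad), for 0.2 s.
2. the punch lies in the tray (x of punch_mid in the frame of tray_mid between -0.1 and 0.1 m and y of punch_mid in the frame of tray_mid between -0.065 and 0.065 m and height (world z) of punch_mid below 0.035 m), for 0.2 s.
At the end, for the whole second after the job is handed in: The punch lies at rest inside the tray, the tray is still out (joint over 1.45 rad), and the bin stands still and flat, lid-down on the bench, within 50 mm of where it began (all of step 2 and value of joint tray above 1.45 rad and linear speed of punch below 0.03 m/s and distance of bin_mid from where it was at the start of the episode below 0.05 m and height (world z) of bin_mid below 0.053 m and angle between bin_mid's own z axis and vertical below 0.1 rad and linear speed of bin below 0.02 m/s); the robot touches nothing.
It fails at once if the mug, jar, set square or hook is moved more than 25 mm, or the mug or jar is tipped over 0.4 rad (distance of any of mug_mid, jar_mid, square_mid, hook_mid from where it was at the start of the episode above 0.025 m or angle between any of mug_mid, jar_mid's own z axis and vertical above 0.4 rad).
It also fails if it takes over 72 s, if anything falls off the work surface, if the arm or the gripper's body presses on something with over 40 N, if the wrist force passes 120 N, or if a joint passes its speed limit or range.

### The arm

A 6-joint arm with a two-finger parallel gripper is mounted at the origin on the work surface. World frame = base frame: x ahead of the robot, y to its left, z up, the work surface at z = 0. Lengths are in m, angles in degrees, forces in N, time in s.
With the tool pointing down it reaches from about 0.325 to 0.85 m from the base axis. Payload 15.5 kg.
Tool frame: the origin (TCP) lies at the very end of the fingers, on their centre line; the grasp point (between the pads) lies arm.grip_depth behind it (arm.grip_depth is the distance from the TCP to the grasp point, in m); z points along the fingers, y is the direction in which the jaws open and shut (so a half turn about z gives the same grasp; the last joint's range is limited). The gripper opens to 91 mm and grips with 3 to 60 N. Pads are 32 mm wide; open, the fingers measure 118 mm over their backs; the gripper's body (76 mm by 178 mm) begins 60 mm behind the grasp point.
Start: joints at [70.789, 28.281, 77.091, -0, 74.628, -5.472], TCP at [0.148, 0.607, 0.214] pointing down, gripper open.
Joint ranges: [-166.48, 166.48], [-47.26, 123.95], [12.59, 153.08], [-70.14, 250.14], [6.76, 159.57], [-176.63, 176.63]. Speed limits (degrees/s): [108.29, 108.29, 147.25, 172.46, 172.46, 172.46].

### API

Orientations are given as a 3x3 rotation matrix whose columns are the frame's x, y, z axes.
In Python, from rig import arm gives the robot as it stands. Calls block until the motion is done:
- arm.move_to(position, orientation): joint-space move of the TCP to a pose.
- arm.move_l(position, orientation=None, feed=0.15): straight line of the TCP; orientation=None keeps the orientation; feed is the mean speed in m/s.
- arm.move_joints(angles): joint-space move.
- arm.grip(opening): finger opening in m; the grip force is fixed at half the most; returns when the fingers have stopped.
- arm.sleep(seconds).
- arm.solve_ik(position, orientation): joint angles nearest the present ones, or None.
- arm.snapshot(name): name is "side" or "top"; returns the picture (384x512x3 uint8, red, green, blue); there is no depth.
- arm.get_calibration(name): a dict with "intrinsics" (3x3 intrinsics, pixels), "cam_to_world" (4x4, takes a point from camera to world coordinates). Camera axes: x right, y down, z forward; pixel columns grow to the right and rows downward; lengths in m; the calibration is good to about 2 mm. A picture is of the moment at which its call begins. get_calibration takes no time and is no camera call.
A pose or a line that the arm cannot do raises arm.Unreachable and nothing moves.
- arm.sign_off(): hands the job in, once; it reports no verdict.
Readings, each from a call of its own:
- arm.current_t(): time.
- arm.current_joint_positions(): joint angles.
- arm.current_dq(): joint speeds.
- arm.current_tau(): joint torques, N m.
- arm.current_ee_pos(): TCP position.
- arm.current_tool_rot(): TCP orientation.
- arm.current_force(): force on the tool from outside, world axes, zero at the start.
- arm.current_torque(): the same for the moment, N m.
- arm.current_width(): finger opening in m.
Only numpy, scipy, OpenCV 4.12 (cv2) and the standard library are available. Lean on these libraries where they do the work, as an engineer would, in place of code of your own. Each camera call takes 0.05 s, during which the arm holds its last target.

## Working session

There is one attempt and no reset: what is moved stays moved. The work goes in short steps, each a Python script; the robot and the scene stay as the last script left them, time stands still between calls to the robot, and variables do not carry over. Pictures are saved under pics/ and viewed, and the job is handed in when it is done.

```bash
ls; mkdir -p pics; python3 - <<'E'
from rig import arm
import cv2,numpy as np
np.set_printoptions(precision=4,suppress=True)
for n in("top","side"):
    im=arm.snapshot(n); cv2.imwrite(f"pics/{n}0.png",cv2.resize(im[:,:,::-1],(800,600),interpolation=cv2.INTER_CUBIC))
    cv2.imwrite(f"pics/{n}0raw.png",im[:,:,::-1])
    c=arm.get_calibration(n); print(n,c["intrinsics"],c["cam_to_world"])
print(arm.grip_depth,arm.current_t(),arm.current_tool_rot(),arm.current_width())
E
```

```text
pics
top [[444.7197   0.     250.6179]
 [  0.     444.7197 190.1451]
 [  0.       0.       1.    ]] [[ 0.0323 -0.9766  0.2127  0.2432]
 [-0.9995 -0.0323  0.0037 -0.0274]
 [ 0.0033 -0.2127 -0.9771  1.4035]
 [ 0.      0.      0.      1.    ]]
side [[412.3168   0.     258.5825]
 [  0.     412.3168 195.27  ]
 [  0.       0.       1.    ]] [[ 0.6329 -0.4824  0.6055 -0.2885]
 [-0.774  -0.4127  0.4802 -0.6628]
 [ 0.0183 -0.7726 -0.6346  0.9694]
 [ 0.      0.      0.      1.    ]]
0.0188 0.1 [[-0.9714  0.2375 -0.0004]
 [ 0.2375  0.9714 -0.0011]
 [ 0.0001 -0.0011 -1.    ]] 0.09122913513561985
```

View pics/top0.png

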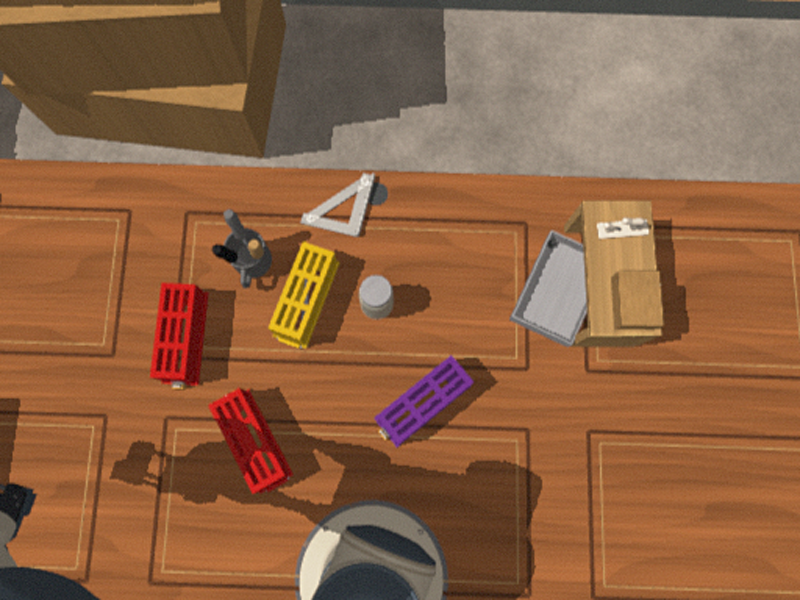

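View pics/side0.png

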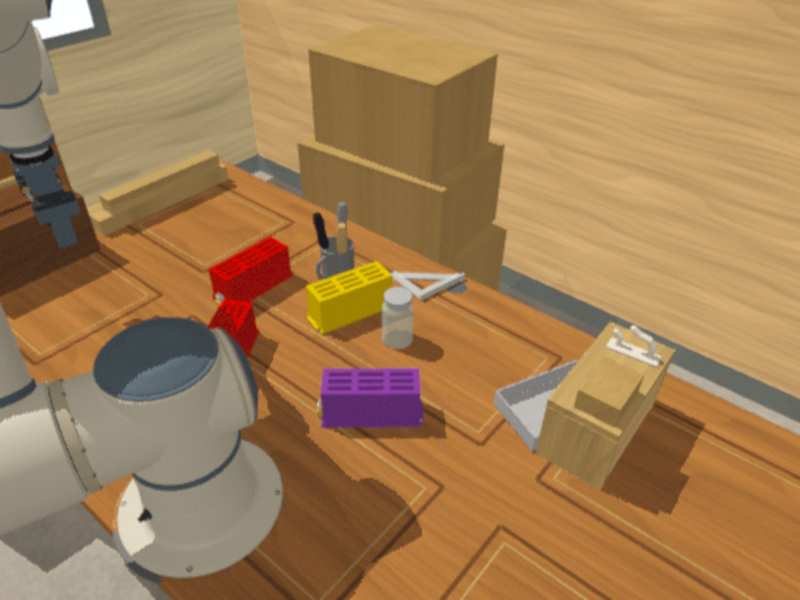

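One yellow bin at top (305,293) in the 800x600 view. The lookalikes are red (180,335), red (248,440) and purple (425,400). The jar is at (376,297), the mug at (247,253), the set square at (350,208) and the tray at (555,290). The shelf is at (620,270), with the hook and carton on it. Next are close crops.

```bash
python3 - <<'E'
import cv2
t=cv2.imread("pics/top0raw.png"); s=cv2.imread("pics/side0raw.png")
# top crops: bin region cols 165-260 rows 145-230
cv2.imwrite("pics/c_bin.png",cv2.resize(t[145:235,165:275],None,fx=7,fy=6.5,interpolation=cv2.INTER_CUBIC)[:, :770])
cv2.imwrite("pics/c_tray.png",cv2.resize(t[120:230,320:435],None,fx=5.4,fy=5.4,interpolation=cv2.INTER_CUBIC))
cv2.imwrite("pics/c_side.png",cv2.resize(s[120:230,190:305],None,fx=5.4,fy=5.4,interpolation=cv2.INTER_CUBIC))
E
```

```text
(no output)
```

View pics/c_bin.png

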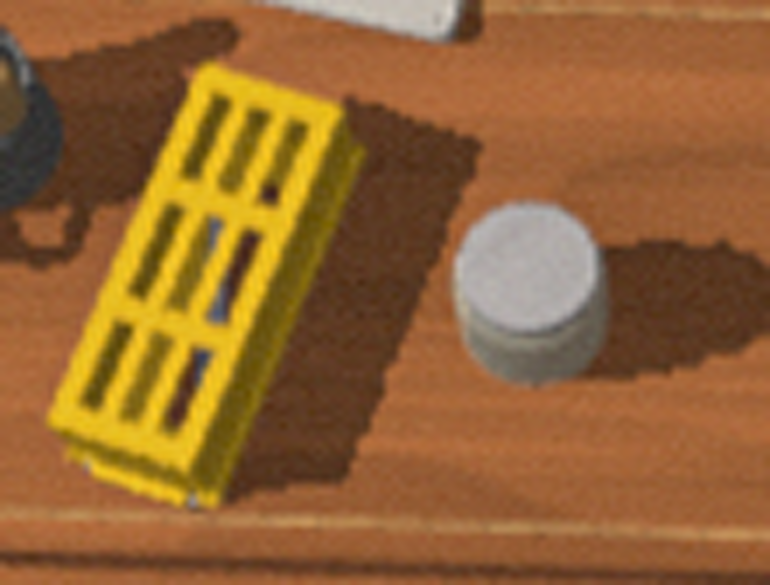

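View pics/c_tray.png

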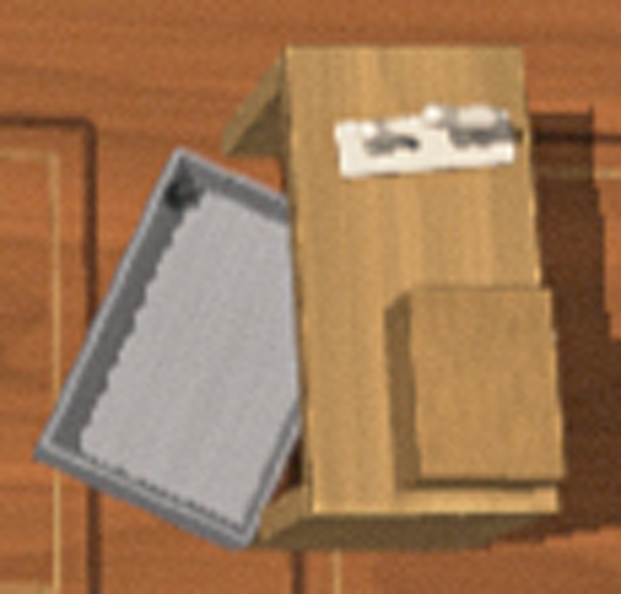

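View pics/c_side.png

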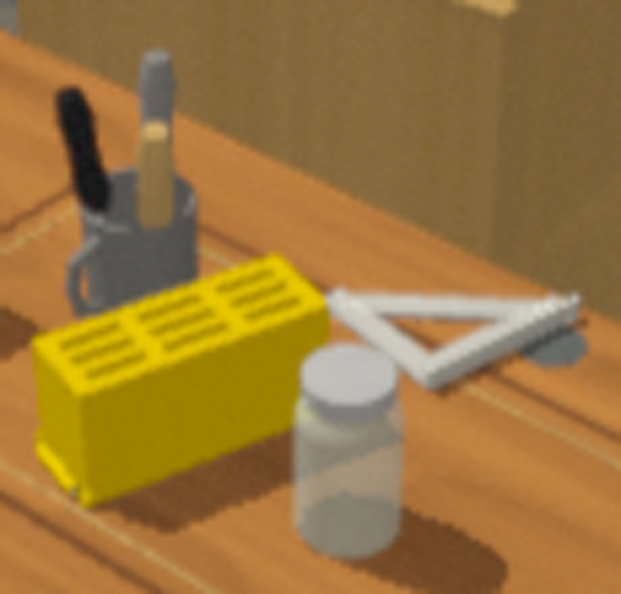

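```bash
cat > h.py <<'E'
from rig import arm
import cv2,numpy as np
from scipy.spatial.transform import Rotation as R
np.set_printoptions(precision=4,suppress=True)
def px2w(cam,uv,z):
    c=arm.get_calibration(cam);K=c["intrinsics"];T=c["cam_to_world"]
    d=T[:3,:3]@np.linalg.inv(K)@np.array([uv[0],uv[1],1.]);o=T[:3,3]
    return (o+d*(z-o[2])/d[2])
def w2px(cam,p):
    c=arm.get_calibration(cam);T=np.linalg.inv(c["cam_to_world"])
    q=c["intrinsics"]@(T[:3,:3]@np.array(p)+T[:3,3]);return q[:2]/q[2]
def snap(name,fn,box=None,f=1.5625):
    im=arm.snapshot(name)[:,:,::-1]
    if box: im=im[box[1]:box[3],box[0]:box[2]]
    cv2.imwrite(fn,cv2.resize(im,None,fx=f,fy=f,interpolation=cv2.INTER_CUBIC))
def down(yaw): # jaw axis y at angle yaw (rad) in xy plane, z down
    y=np.array([np.cos(yaw),np.sin(yaw),0]);z=np.array([0,0,-1.]);return np.column_stack([np.cross(y,z),y,z])
E
python3 - <<'E'
from h import *
def pr(n,l,sx,sy,ox,oy,z):
    P=np.array([px2w("top",(ox+(a+.5)/sx-.5,oy+(b+.5)/sy-.5),z) for a,b in l]);print(n,P);return P
b=pr("bin",[(205,62),(345,103),(190,472),(48,425)],7,6.5,165,145,.09)
print(b.mean(0), [np.linalg.norm(b[i]-b[i-1]) for i in range(4)], np.degrees(np.arctan2(*(b[0]-b[3]+b[1]-b[2])[1::-1])))
t=pr("tray",[(180,150),(38,455),(248,545)],5.4,5.4,320,120,.042)
print([np.linalg.norm(t[i]-t[i-1]) for i in (1,2)],np.degrees(np.arctan2(*(t[0]-t[1])[1::-1])))
s=pr("shelf",[(287,46),(522,46),(558,512),(312,513)],5.4,5.4,320,120,.15)
print(s.mean(0),[np.linalg.norm(s[i]-s[i-1]) for i in range(4)],np.degrees(np.arctan2(*(s[0]-s[3])[1::-1])),np.degrees(np.arctan2(*(s[1]-s[2])[1::-1])))
pr("jar",[(528,267)],7,6.5,165,145,.125)
pr("mug",[(0,0)],7,6.5,165,145,.095)
# full view coords
for n,p,z in [("mug",(247,253),.095),("mughandle",(246,284),.05),("scr_black",(222,252),.19),("scr_grey",(231,213),.19),("sq near",(358,235),.01),("purple",(455,362),.09),("purple2",(472,385),.09)]:
    print(n,px2w("top",(p[0]*.64,p[1]*.64),z))
E
```

```text
bin [[0.6367 0.1557 0.09  ]
 [0.6186 0.0932 0.09  ]
 [0.4408 0.1504 0.09  ]
 [0.4606 0.2124 0.09  ]]
[0.5391 0.1529 0.09  ] [np.float64(0.18496350693652847), np.float64(0.06503267669834321), np.float64(0.18678463858443978), np.float64(0.06505288282346416)] -17.839880097543517
tray [[ 0.6905 -0.3452  0.042 ]
 [ 0.5037 -0.2603  0.042 ]
 [ 0.4553 -0.3803  0.042 ]]
[np.float64(0.20521523467526376), np.float64(0.12936728036002157)] -24.456776531193057
shelf [[ 0.717  -0.3801  0.15  ]
 [ 0.7213 -0.5097  0.15  ]
 [ 0.4614 -0.5166  0.15  ]
 [ 0.4566 -0.3865  0.15  ]]
[ 0.5891 -0.4482  0.15  ] [np.float64(0.2604547699916738), np.float64(0.12976107346323254), np.float64(0.26000513047595925), np.float64(0.13019751147662573)] 1.4131173192177837 1.5082455934110397
jar [[0.534  0.0091 0.125 ]]
mug [[0.6627 0.2469 0.095 ]]
mug [0.6067 0.2626 0.095 ]
mughandle [0.555  0.2696 0.05  ]
scr_black [0.5807 0.2869 0.19  ]
scr_grey [0.6554 0.2767 0.19  ]
sq near [0.6771 0.0524 0.01  ]
purple [ 0.4071 -0.1467  0.09  ]
purple2 [ 0.3647 -0.1793  0.09  ]
```

```bash
cat >> h.py <<'E'
bolt=np.array([0.6717,-0.3510]); sy=np.radians(1.46)
def tray_pose(q):
    a=sy-q; M=np.array([[np.cos(a),-np.sin(a)],[np.sin(a),np.cos(a)]])
    return a,M,bolt-M@np.array([.085,.05])
def tpt(q,p): a,M,o=tray_pose(q); return o+M@np.array(p)
def tri(a,b):
    P=[]
    for cam,uv in(("top",a),("side",b)):
        c=arm.get_calibration(cam);P.append((c["intrinsics"]@np.linalg.inv(c["cam_to_world"])[:3],uv))
    X=cv2.triangulatePoints(P[0][0],P[1][0],np.array(P[0][1],float).reshape(2,1),np.array(P[1][1],float).reshape(2,1));return (X[:3]/X[3]).ravel()
E
python3 - <<'E'
from h import *
for n,a,b in [("tan",(162.6,158),(218.7,144)),("grey",(147.8,136.3),(219,130.2)),("black",(139.5,160),(203,137))]: print(n,tri(a,b))
for q in(.44,.46): print(w2px("top",[*tpt(q,(-.1,.065)),.042])/.64, w2px("top",[*tpt(q,(.1,.065)),.042])/.64)
# IK checks
q=.44
for q in(.44,1.,1.57):
    a=tray_pose(q)[0]; p=tpt(q,(-.075,.03))
    print(p,[arm.solve_ik([*p,.027],down(a+k)) for k in(0,np.pi)])
# shake poses
c=tray_pose(1.57)[2]; print("tray",c)
for k in(0,np.pi):
  for lean in(-50,0,50):
    Rb=R.from_rotvec(np.radians(lean)*np.array([0,1,0])).as_matrix()
    Rt=Rb@down(k); slot=np.array([c[0],c[1]+.015,.085]); tcp=slot+Rb@np.array([0,0,.051])
    print(k,lean,tcp,arm.solve_ik(tcp,Rt))
for k in(0,np.pi): print(arm.solve_ik([.539,.153,.051],down(np.radians(72.16)+k)))
E
```

```text
tan [0.5987 0.2314 0.1741]
grey [0.6554 0.2778 0.1881]
black [0.5871 0.2957 0.183 ]
[511.5892 316.2299] [550.4932 229.7768]
[509.9571 315.292 ] [550.6857 229.7131]
[ 0.5172 -0.3049] [array([-36.215 ,  39.4542,  90.6357,  -0.    ,  49.9101, -12.4649]), array([-36.215 ,  39.4542,  90.6357,  -0.    ,  49.9101, 167.5351])]
[ 0.5653 -0.2298] [array([-27.7307,  40.0016,  89.1433,  -0.    ,  50.8551,  28.1051]), array([ -27.7307,   40.0016,   89.1433,   -0.    ,   50.8551, -151.8949])]
[ 0.6475 -0.1916] [array([-21.546 ,  43.8443,  78.9623,  -0.    ,  57.1934,  66.9484]), array([ -21.546 ,   43.8443,   78.9623,   -0.    ,   57.1934, -113.0516])]
tray [ 0.6195 -0.2673]
0 -50 [ 0.5804 -0.2523  0.1178] [ -47.693    35.3456  120.4301  110.0252   37.0838 -149.7854]
0 0 [ 0.6195 -0.2523  0.136 ] [-27.2751  36.0871  75.3485  -0.      68.5644 -27.2751]
0 50 [ 0.6586 -0.2523  0.1178] [-18.7517  72.4726  13.6833 -22.5618 140.0714 -29.9822]
3.141592653589793 -50 [ 0.5804 -0.2523  0.1178] [-47.693   35.3456 120.4301 110.0252  37.0838  30.2146]
3.141592653589793 0 [ 0.6195 -0.2523  0.136 ] [-27.2751  36.0871  75.3485  -0.      68.5644 152.7249]
3.141592653589793 50 [ 0.6586 -0.2523  0.1178] [-18.7517  72.4726  13.6833 -22.5618 140.0714 150.0178]
[  9.7408  35.1694  95.7297  -0.      49.1009 -62.4192]
[  9.7408  35.1694  95.7297  -0.      49.1009 117.5808]
```

```bash
python3 - <<'E'
from h import *
arm.grip(0.0)
p,Rr=arm.current_ee_pos(),arm.current_tool_rot()
q=.44; a=tray_pose(q)[0]; s=tpt(q,(-.075,.025))
arm.move_l([p[0],p[1],.30],feed=.3)
arm.move_to([*s,.25],down(a))
arm.move_l([*s,.08],feed=.3)
snap("top","pics/t1.png"); snap("side","pics/s1.png")
print(arm.current_t(),arm.current_width(),arm.current_force(),arm.current_ee_pos())
E
```

```text
6.1583 0.0006574671217133736 [ 0.2208 -0.6754 -0.1631] [ 0.5163 -0.3102  0.082 ]
```

View pics/t1.png

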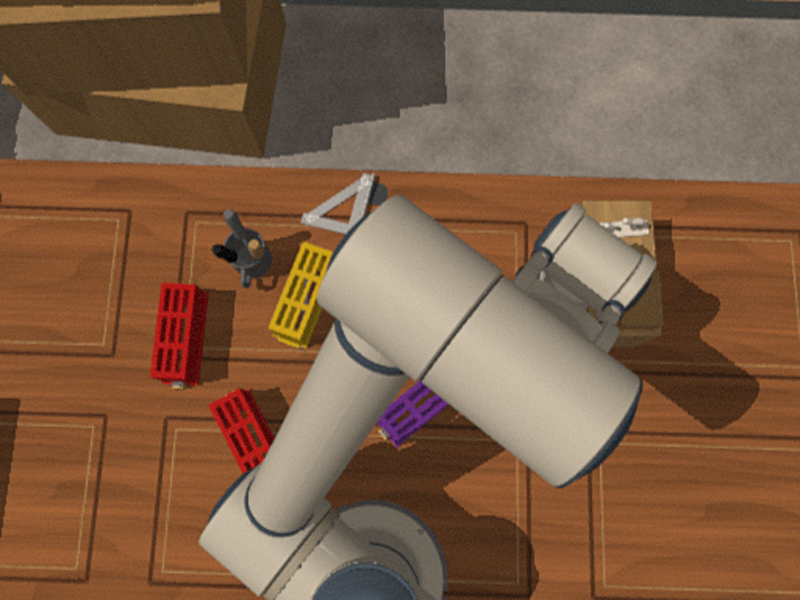

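View pics/s1.png

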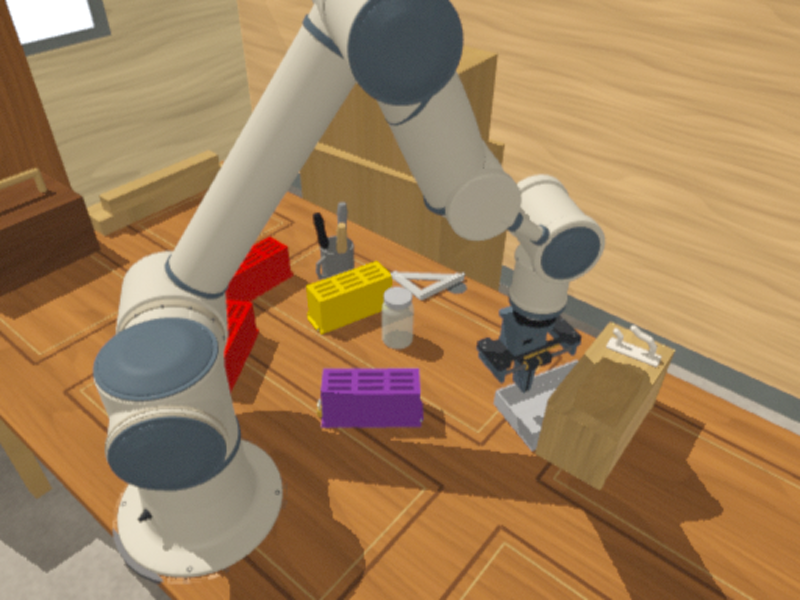

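The closed fingers sit over the tray, with tips at side (525,385), and the gripper body clears the shelf. Next I descend and push.

```bash
python3 - <<'E'
from h import *
q=.44; a=tray_pose(q)[0]; s=tpt(q,(-.075,.025))
arm.move_l([*s,.025],feed=.15)
f0=arm.current_force()
for qq in np.append(np.arange(.55,1.57,.15),[1.57,1.62]):
    a=tray_pose(qq)[0]; p=tpt(qq,(-.075,.045))
    arm.move_l([*p,.025],down(a),feed=.15)
    print(round(qq,2),arm.current_force()-f0)
snap("top","pics/t2.png");snap("side","pics/s2.png")
p=arm.current_ee_pos(); print(p,arm.current_t())
E
```

```text
0.55 [-0.7247  0.2127 -0.5389]
0.7 [-0.9106 -0.2783 -1.0092]
0.85 [-1.005   0.3771 -0.3825]
1.0 [-0.7039 -0.1962 -0.2139]
1.15 [-1.3237  0.3268  0.1563]
1.3 [-1.0747 -0.4571  0.3099]
1.45 [-0.9673 -0.0868 -0.1842]
1.57 [-1.4321  0.6345 -1.3949]
1.62 [-42.1264  -2.1151  24.4196]
[ 0.6623 -0.1905  0.0241] 9.55
```

View pics/s2.png

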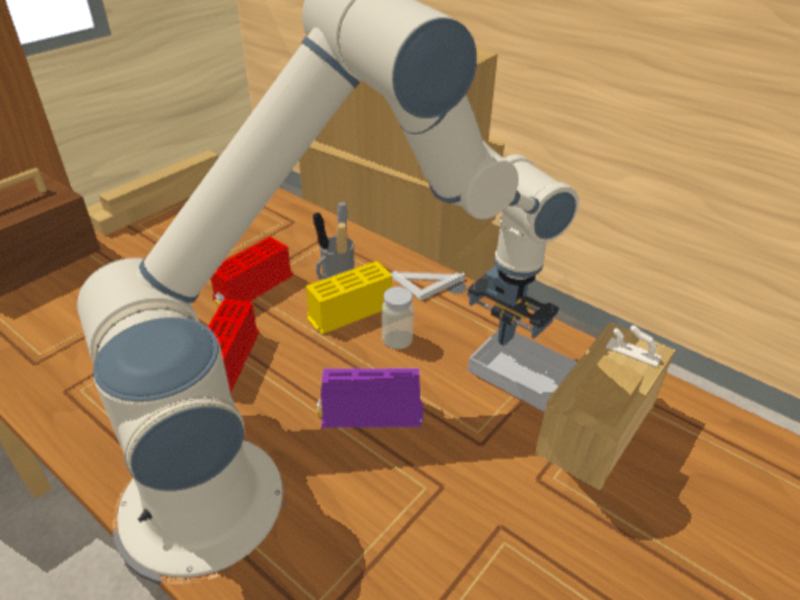

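The tray is swung out and pressed against its stop, with the free end at side (475,365). Now back off and hover over the bin.

```bash
cat >> h.py <<'E'
binc=np.array([.539,.153]); byaw=np.radians(-17.84); bx=np.array([np.cos(byaw),np.sin(byaw)])
gsh=-.025; g=binc+gsh*bx
E
python3 - <<'E'
from h import *
p=arm.current_ee_pos()
arm.move_l([p[0]-.02,p[1],.025],feed=.15)
arm.move_l([p[0]-.02,p[1],.30],feed=.4)
arm.grip(.091)
j=arm.solve_ik([*g,.15],down(byaw+np.pi/2)); print(j)
arm.move_to([*g,.25],down(byaw+np.pi/2))
arm.move_l([*g,.15],feed=.3)
snap("top","pics/t3.png");snap("side","pics/s3.png",(180,60,340,240),3.3)
print(arm.current_ee_pos(),g,arm.current_t(),arm.current_width())
E
```

```text
[ 10.9789  25.7595  93.6431  -0.      60.5974 -61.1811]
[0.5166 0.1608 0.1519] [0.5152 0.1607] 14.7583 0.09101405213839854
```

View pics/t3.png

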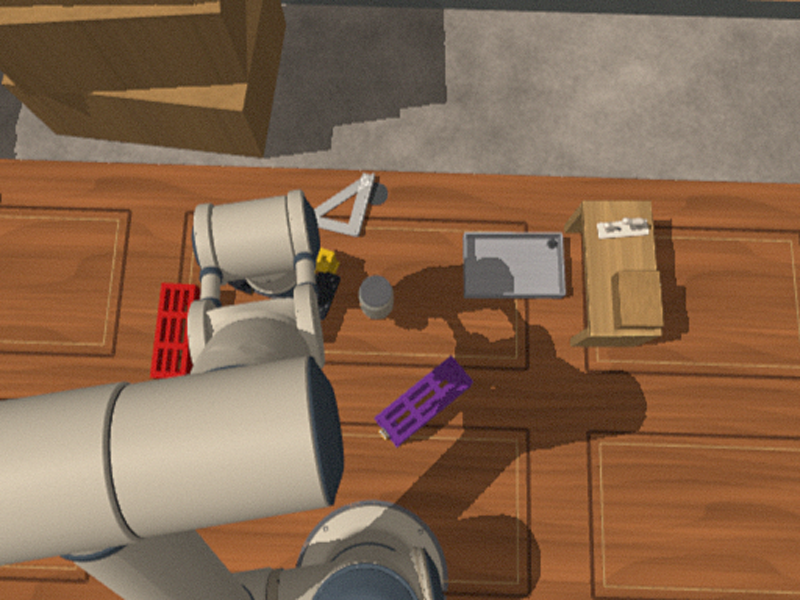

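View pics/s3.png

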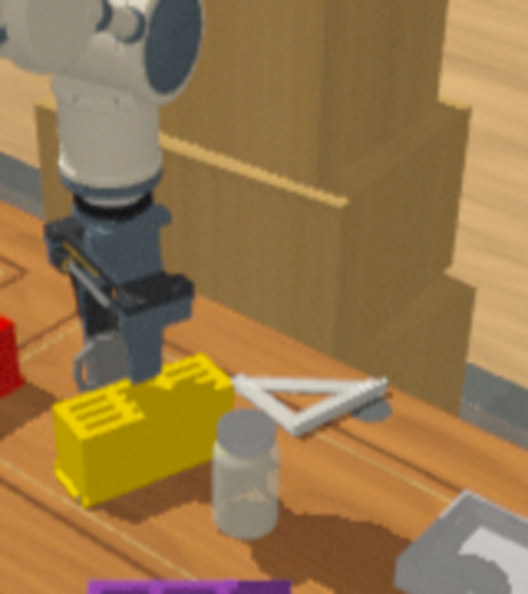

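The jaws straddle the bin and the tray is fully out, at top (514,265). Descend, grip and lift.

```bash
python3 - <<'E'
from h import *
f0=arm.current_force()
for z in(.095,.075,.05):
    arm.move_l([*g,z],feed=.12); print(z,arm.current_force()-f0)
    if np.linalg.norm(arm.current_force()-f0)>6: raise SystemExit
arm.grip(.05); print("w",arm.current_width(),arm.current_ee_pos())
arm.move_l([*g,.055],feed=.05); arm.move_l([*g,.12],feed=.12)
arm.sleep(.2); print(arm.current_force()-f0,arm.current_torque(),arm.current_t(),arm.current_width())
snap("top","pics/t4.png");snap("side","pics/s4.png",(180,60,340,240),3.3)
E
```

```text
0.095 [-0.2023  0.4305 -0.7864]
0.075 [-0.6068  0.0532  0.1472]
0.05 [-0.492   1.3918 -0.0136]
w 0.06590506900043018 [0.5155 0.1608 0.0504]
[-0.4872  1.0843 -5.4562] [0.0592 0.0672 0.024 ] 17.6833 0.06573254439475881
```

View pics/s4.png

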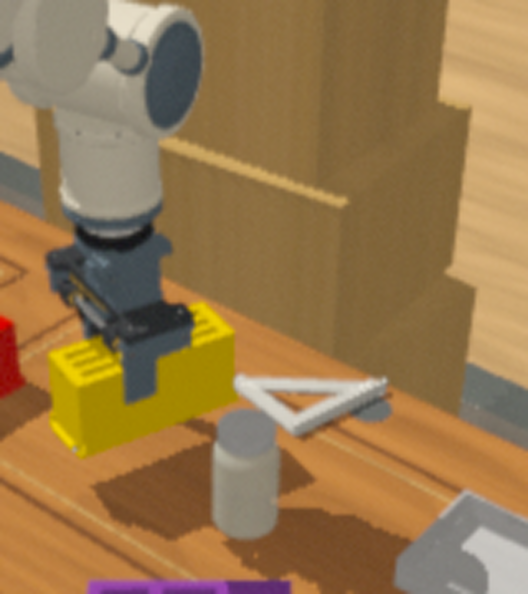

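```bash
python3 - <<'E'
from h import *
c=tray_pose(1.57)[2]
for by in (65,75,90):
  b=np.radians(by); ax=np.array([np.cos(b),np.sin(b),0])
  for sgn in (1,-1): # orientation of bin: bin far axis 'bx' maps to ax*sgn
    a=ax*sgn; yaw=np.arctan2(a[1],a[0])
    for lean in(-42,0,42):
      Rb=R.from_rotvec(np.radians(lean)*ax).as_matrix()
      slot=np.array([c[0],c[1]+.01,.09])
      tcp=slot+a*gsh+Rb@np.array([0,0,.05])
      print(by,sgn,lean,[arm.solve_ik(tcp,Rb@down(yaw+np.pi/2))])
E
```

```text
65 1 -42 [array([-33.0413,  29.2329, 118.5963, 150.4557,  10.9426,  23.102 ])]
65 1 0 [array([-29.7964,  35.9482,  74.9164,  -0.    ,  69.1355, 175.2036])]
65 1 42 [array([-28.4187,  66.8621,  20.7634,  -3.195 , 134.2791, 175.2263])]
65 -1 -42 [None]
65 -1 0 [array([-25.5154,  36.1103,  74.5751,  -0.    ,  69.3147,  -0.5154])]
65 -1 42 [array([-25.3676,  67.0944,  20.2035,  -0.346 , 134.701 ,  -0.5166])]
75 1 -42 [array([-39.3048,  29.6269, 117.1373, 110.4622,  17.0949,  50.1226])]
75 1 0 [array([-29.7332,  36.2794,  74.2188,  -0.    ,  69.5018, 165.2668])]
75 1 42 [array([-25.5403,  67.1083,  20.1699,  -9.7671, 133.8194, 165.3306])]
75 -1 -42 [array([ -32.6403,   29.2252,  118.6254,  125.4634,   14.4159, -139.6299])]
75 -1 0 [array([-25.5515,  35.7787,  75.2728,  -0.    ,  68.9485, -10.5515])]
75 -1 42 [array([-22.5204,  66.3997,  21.8782,  -6.9077, 133.2677, -10.3499])]
90 1 -42 [array([-46.5044,  31.1636, 111.8749,  80.7757,  29.4567,  62.4957])]
90 1 0 [array([-29.5245,  36.7578,  73.2092,  -0.    ,  70.033 , 150.4755])]
90 1 42 [array([-21.285 ,  65.8373,  23.2336, -18.3355, 129.4537, 151.9611])]
90 -1 -42 [array([ -41.7292,   29.9602,  115.9443,   89.6068,   26.4484, -123.0972])]
90 -1 0 [array([-25.7273,  35.2976,  76.2835,  -0.    ,  68.419 , -25.7273])]
90 -1 42 [array([-18.3674,  63.9511,  27.7775, -15.4678, 127.7586, -23.4776])]
```

Grip holds and the bin is level. Carry it over the tray and lean it.

```bash
cat >> h.py <<'E'
tc=tray_pose(1.57)[2]; tax=np.array([0,1.,0]); 
def shake_pose(lean,z=.09,dy=.01,by=91.5):
    b=np.radians(by); ax=np.array([np.cos(b),np.sin(b),0]); a=-ax; yaw=np.arctan2(a[1],a[0])
    Rb=R.from_rotvec(np.radians(lean)*ax).as_matrix()
    return np.array([tc[0],tc[1]+dy,z])+a*gsh+Rb@np.array([0,0,.05]), Rb@down(yaw+np.pi/2)
def lean(seq,feed=.035):
    for l in seq:
        p,o=shake_pose(l); arm.move_l(p,o,feed=feed)
E
python3 - <<'E'
from h import *
arm.move_l([*g,.27],feed=.25)
p,o=shake_pose(0,z=.22); arm.move_to(p,o)
p,o=shake_pose(0,z=.13); arm.move_l(p,o,feed=.2)
arm.sleep(.3);f=arm.current_force();print(f,arm.current_joint_positions(),arm.current_t())
snap("top","pics/t5.png");snap("side","pics/s5.png",(270,130,430,310),3.3)
E
```

```text
[-0.1259 -1.0217 -4.4647] [-25.7488  32.9123  73.8812   0.0003  73.117  -27.253 ] 20.9417
```

View pics/s5.png

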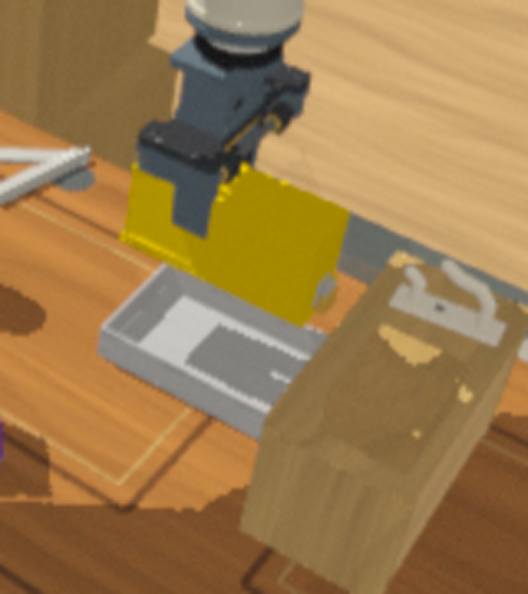

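View pics/t5.png

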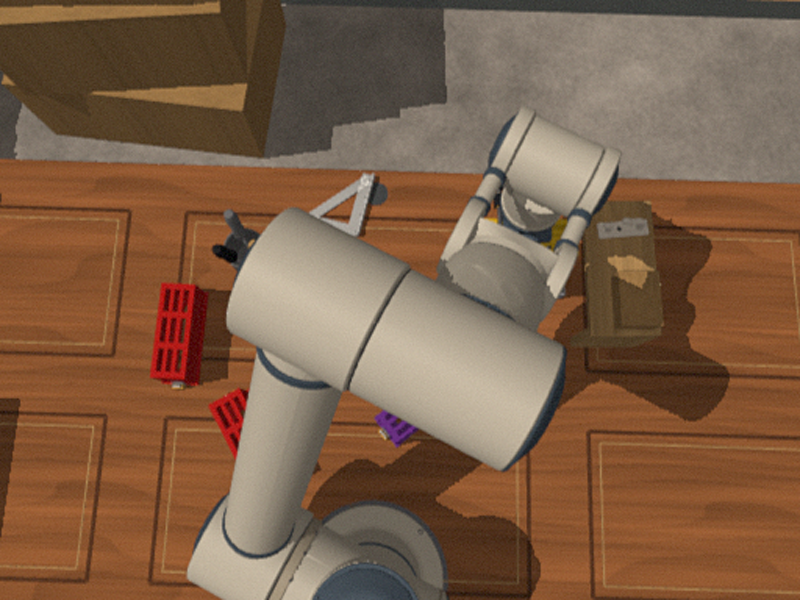

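Padlock at side (325,290), bin level above the tray. Lower and lean.

```bash
python3 - <<'E'
from h import *
lean([0],.15)
lean([10,20,30,40],.05)
arm.sleep(.6); print(arm.current_force(),arm.current_t())
snap("top","pics/t6.png");snap("side","pics/s6.png",(270,130,430,310),3.3)
lean([30,20,10,0,-5,-10,-15,-20],.05)
arm.sleep(.5); print(arm.current_force(),arm.current_joint_positions(),arm.current_t())
snap("top","pics/t7.png");snap("side","pics/s7.png",(270,130,430,310),3.3)
E
```

```text
[ 0.1069  0.2353 -4.2456] 23.4833
[ 0.4423  1.1798 -3.7274] [-32.4925  28.184   96.1576  17.2353  40.1766 -45.7091] 26.5167
```

View pics/s7.png

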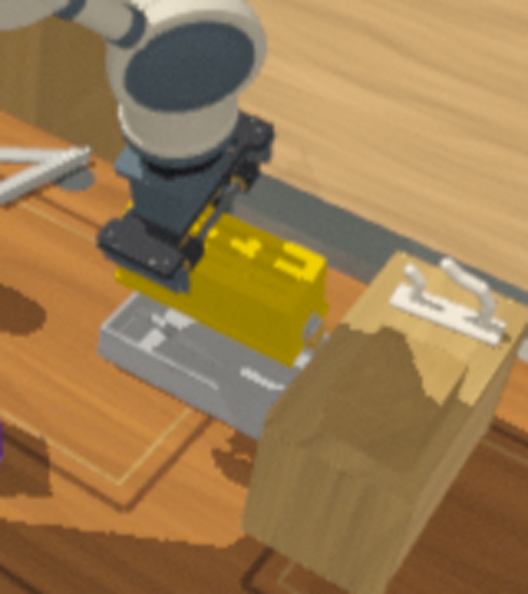

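View pics/s6.png

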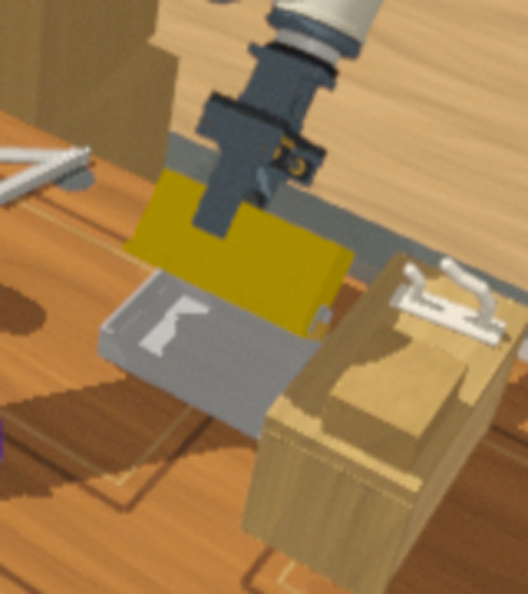

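Not yet clear whether it dropped. Level the bin, raise it and look.

```bash
python3 - <<'E'
from h import *
lean([-10,0],.06)
p,o=shake_pose(0,z=.17); arm.move_l(p,o,feed=.2)
arm.sleep(.2);print(np.mean([arm.current_force() for _ in range(5)],0),arm.current_t())
snap("side","pics/s8.png",(290,200,390,290),6)
E
```

```text
[ 0.9556 -0.1952 -3.8873] 28.0917
```

View pics/s8.png

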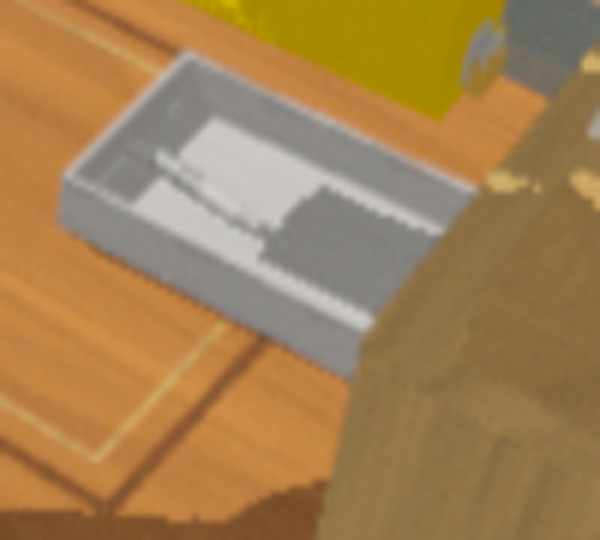

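The punch now lies in the tray, a bright bar at crop (155,155)–(270,230). Return the bin.

```bash
python3 - <<'E'
from h import *
p,o=shake_pose(0,z=.22); arm.move_l(p,o,feed=.25)
arm.move_to([*g,.27],down(byaw+np.pi/2))
snap("top","pics/t9.png"); snap("side","pics/s9.png",(180,60,340,240),3.3)
arm.move_l([*g,.10],feed=.2); arm.move_l([*g,.06],feed=.08)
arm.sleep(.2); f0=np.mean([arm.current_force() for _ in range(3)],0)
for z in np.arange(.056,.046,-.002):
    arm.move_l([*g,z],feed=.04); arm.sleep(.1); f=arm.current_force()-f0; print(z,f,arm.current_ee_pos()[2])
    if f[2]>4: break
print(arm.current_t())
E
```

```text
0.056 [-0.0698 -0.0537 -0.4117] 0.0559600182804333
0.054 [-0.0895  0.6475  0.2498] 0.05398788397365456
0.052 [-0.2598  1.2529 -0.5241] 0.05198852675305217
0.049999999999999996 [-1.7071  0.6367  8.3082] 0.05022203753551719
33.35
```

View pics/t9.png

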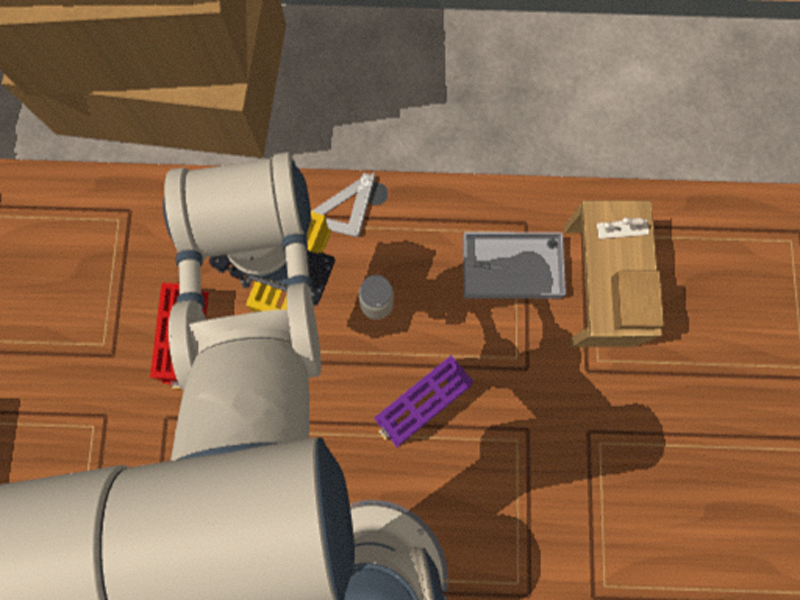

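View pics/s9.png

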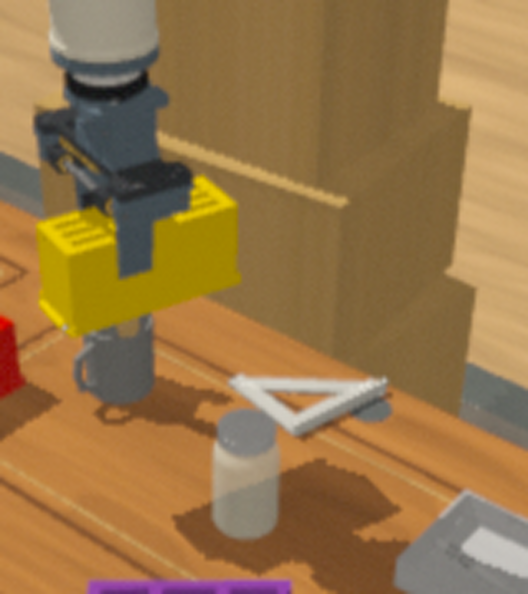

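Contact at the same height as at pick-up, so the bin is on the bench. Release, retreat and check.

```bash
python3 - <<'E'
from h import *
arm.grip(.091); print(arm.current_width())
arm.move_l([*g,.25],feed=.2)
arm.move_to([.25,.45,.35],down(np.radians(72)))
arm.sleep(.3)
snap("top","pics/t10.png",(130,100,442,260),2.5); snap("side","pics/s10.png")
im=arm.snapshot("top")[:,:,::-1]
cv2.imwrite("pics/t10b.png",cv2.resize(im[140:200,285:375],None,fx=8,fy=8,interpolation=cv2.INTER_CUBIC))
cv2.imwrite("pics/t10c.png",cv2.resize(im[145:235,165:275],(770,585),interpolation=cv2.INTER_CUBIC))
print(arm.current_t())
E
```

```text
0.091253339603919
37.025
```

View pics/t10.png

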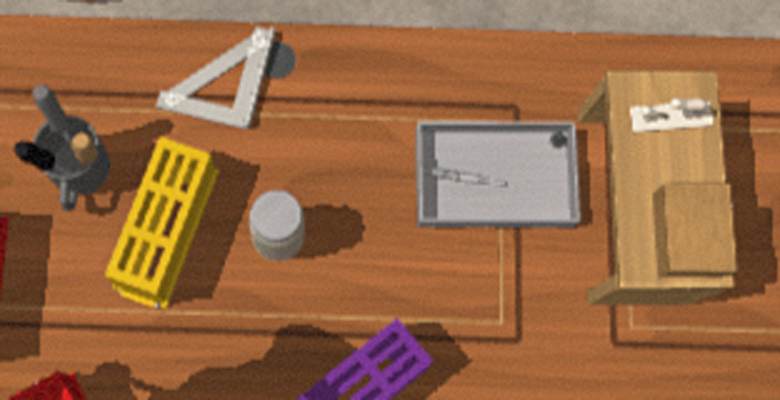

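View pics/t10b.png

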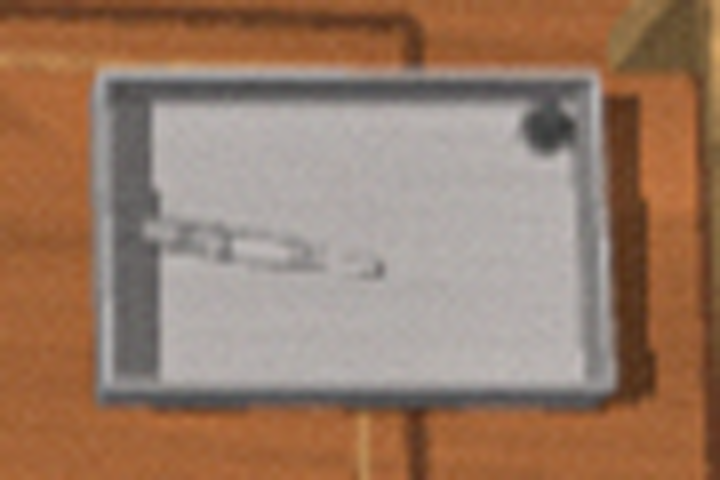

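View pics/t10c.png

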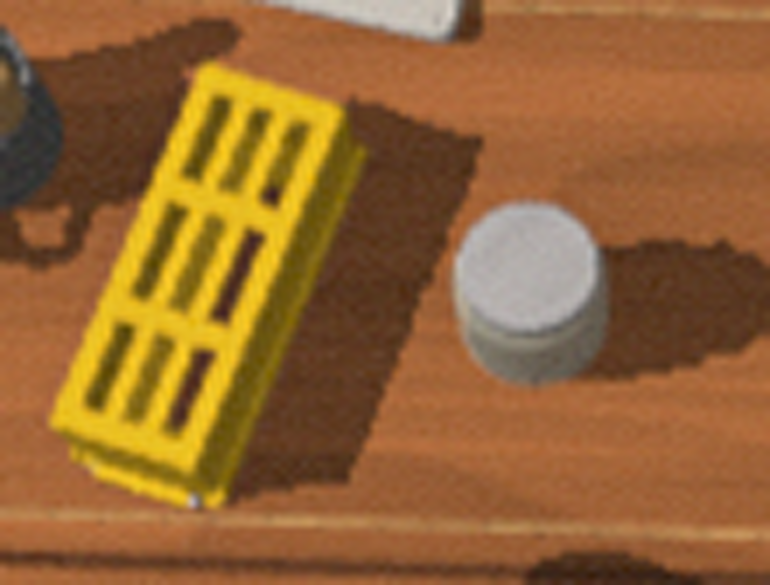

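View pics/s10.png

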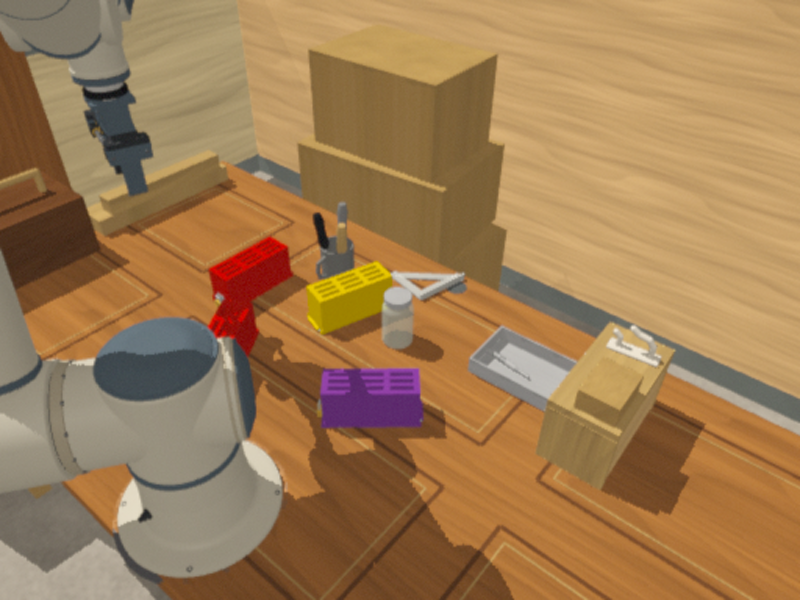

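The punch lies on the tray floor at crop (145,228)–(380,268). The bin is back at its starting pixels and empty. The mug, jar, square and hook look unmoved, and the tray is square to the shelf.

```bash
python3 - <<'E'
from rig import arm
print(arm.current_t(),arm.current_force()); arm.sign_off()
E
```

```text
37.025 [0.44482351 0.30378341 0.93705026]
the job is handed in; nothing more can be done
```

The punch is in the tray, the tray is fully out, and the yellow bin stands lid-down where it was. I handed the job in at 37.0 s of the 72 s allowed; no verdict is reported.

- **Tray:** I pushed it out from inside near its leading corner. It moved at about 1–1.5 N, then reached its stop, where my last push measured about 42 N at the fingertips. In the last top picture it is out and square to the shelf.
- **Punch:** One lean to +40° and back to −20° over the tray dropped it through the slot. The last pictures show it lying on the tray floor, and it is no longer visible through the bin's drain slots. The force reading changed too little to confirm the drop, so I relied on the pictures.
- **Bin:** It touched the bench at the same height as at pick-up, and its corners are back at their starting pixels.
- **Other items:** The mug, jar, set square and hook look unmoved, and the gripper was well clear of everything at hand-in. No check failed.

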